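Load a sample tube into the analyser

ROBOT

A 6-joint arm with a two-finger parallel gripper is mounted at the origin on the work surface. World frame = base frame: x ahead of the robot, y to its left, z up, the work surface at z = 0. Lengths are in m, angles in degrees, forces in N, time in s.
With the tool pointing down it reaches from about 0.375 to 0.975 m from the base axis. Payload 3.8 kg.
Tool frame: the origin (TCP) lies at the very end of the fingers, on their centre line; the grasp point (between the pads) lies 19 mm behind it (pinch_z is the distance from the TCP to the grasp point, in m); z points along the fingers, y is the line along which they close (so a half turn about z gives the same grasp; the last joint's range is limited). The gripper opens to 88 mm and grips with 3 to 60 N. Pads are 18 mm wide; open, the fingers measure 123 mm over their backs; the gripper's body (75 mm by 187 mm) begins 45 mm behind the grasp point.
Start: joints at [-73.276, 15.12, 91.902, -0, 72.978, -2.114], TCP at [0.218, -0.639, 0.239] pointing down, gripper open.
Joint ranges: [-150.88, 150.88], [-54.13, 125.18], [17.81, 147.31], [-75.09, 255.09], [0, 152.58], [-146.25, 146.25]. Speed limits (degrees/s): [147.25, 147.25, 180, 180, 180, 180].

INTERFACE

Orientations are given as a 3x3 rotation matrix whose columns are the frame's x, y, z axes.
In Python, from rig import * gives the robot as it stands. The module is installed in compiled form; this text tells all that it offers.
- The arm moves only by the tool jog_arm, never from a script. Its argument "commands" is a list of rows, each a list of 4 numbers: the shift along the tool's x, y, z in m, then the turn about the tool's z in rad. A call has exactly 5 rows; each row shifts and turns the commanded pose from where the row before left it, along the tool's axes as they then stand; what a row does not reach is not made up. A row lasts 1/12 s, in which the tool goes at most 41.7 mm and 7.16 degrees, less where a joint would pass 70% of its speed; a pose out of reach is approached as far as the arm can. A call is refused whole if a number of a shift passes 0.0417 or a number of a turn 0.125, either way. A call with a gripper value outside its range is refused whole. "grip" is the opening, from 0 (shut) to 1 (fully open), set as the call begins (left out, the last holds). The fingers move at their own pace and stop on an object; "squeeze" is the grip in N (left out, the last holds). Time passes only in rows, so rows that do not move let the fingers close, or fill a call up. It gives the time, the measured TCP pose, the force, the opening and the grip force at its end, in the units of the state.
- sense(): the state, without advancing time (a new reading comes with each control period).
- camera(name): name is "side" or "top" or "wrist"; returns a dict with "color" (384x512x3 uint8, red, green, blue), "fx", "fy", "cx", "cy" (pixels), "k1" (the pictures are not rectified: a ray, as slopes to the right and down, at radius r is drawn at 1 + k1 r^2 times it, then the intrinsics apply), "rvec" (rotation vector, rad) and "tvec" (3), from world to camera coordinates, as OpenCV has them; the wrist camera has in their place "tool_from_camera" (4x4, takes a point from camera to tool coordinates, whose origin is the TCP and whose axes are the flange's). Camera axes: x right, y down, z forward; pixel columns grow to the right and rows downward; lengths in m; the calibration is good to about 2 mm. A picture is of the moment at which its call begins: read the wrist's pose just before it. There is no depth.
- hand_in(): hands the job in; it is judged then, once.
The state is a dict: "clock": time; "joint_positions": joint angles; "qd": joint speeds; "joint_torque": joint torques, N m; "ee_pos": TCP position; "eef_rot": TCP orientation; "ft_force": force on the tool from outside, world axes, zero at the start; "moment": the same for the moment, N m; "opening": opening from 0.0 (shut) to 1.0 (fully open); "finger_force": force on a finger pad.
Only numpy, scipy, OpenCV 4.12 (cv2) and the standard library are available. Lean on these libraries where they do the work, as an engineer would, in place of code of your own. Each camera call takes 0.05 s, during which the arm holds its last target. There are 200 camera calls.

TASK

Stand the tall capped sample tube upright in the square cup of the grey carrier, then run the carrier cup-first along the lane between the two low rails, under the analyser's overhanging head, until its nose rests against the stop at the lane's end with the tube still standing in it. Then let go; leave the jars, the canister and the bowl where they are.

Things in the scene. Friction and masses are not known exactly. Their poses are not given: they have to be found in the camera images.
- tube: The sample tube: slim, white, blue screw cap, standing free on the counter; 115 mm tall, about 60 g. Body 30 mm in diameter, tapering to 24 mm over the lowest 8 mm; the cap is the top 18 mm, 33 mm in diameter. Origin: centre of its flat underside; z along the tube, up. The jars near it have like caps but are squat.
- carrier: The loose grey plastic sample carrier, about 0.35 kg, lying flat on the counter in front of the analyser. Base plate 150 mm long (x) by 64 mm wide (y) by 12 mm thick; origin at the centre of its underside, +x towards its nose (75 mm ahead). On it stand a square open cup (see cup) and, near the rear end, an upright finger tab (see tab). It slides on the bare counter.
- cup (a point): Centre of the cup's inner floor: 30 mm ahead of the carrier's origin, 17 mm above its underside. The cup is 40 mm square inside, 50 mm outside, its rim 60 mm above the counter (43 mm deep).
- tab (a point): A point inside the carrier's finger tab, 55 mm behind the carrier's origin and 60 mm above its underside. The tab is 16 mm thick (along the carrier's y), 30 mm long (along x, so 15 mm either side of this point) and reaches from the base plate to 82 mm above the counter.
- analyser: The fixed white analyser with the lane. Its origin, on the counter, is where the carrier's origin lies when the carrier is home; the lane runs along its +x, away from the robot. The tower that carries the head stands beside the lane at y = +110 to +310 mm, x = -20 to +180 mm, 235 mm high; the other side is open.
- lane_mouth (a point): On the counter, mid-lane, 75 mm before the analyser's origin, at the flared mouth (about 108 mm wide). Two aluminium rails 22 mm high, 12 mm thick; from 40 mm past this point they run parallel, inner faces 72 mm apart, to the stop: a fixed aluminium bar 40 mm high across the lane's end, its face 75 mm beyond the analyser's origin. The carrier's nose touches it when home.
- head_edge (a point): Middle of the lower front edge of the overhanging head, 65 mm before the analyser's origin and 180 mm above the counter. From here the head reaches 115 mm along the lane, 55 mm to the open side and over to the tower; its top is at 225 mm. At home the finger tab's centre is 10 mm behind this edge, so an upright gripper strikes the head: lean it back towards the robot by 28 to 40 degrees.
- jar_a: A squat jar with a blue cap, 58 mm in diameter, 68 mm tall, loose on the counter; origin at the centre of its underside. A bystander.
- jar_b: A second squat jar, same as jar_a. A bystander.
- canister: A loose white strip canister with a black cap, 46 mm in diameter, 100 mm tall, standing before the analyser's tower; origin at the centre of its underside. A bystander.
- bowl: A loose steel bowl, 110 mm in diameter, 45 mm tall, on the open side of the lane; origin at the centre of its underside. A bystander.

How it is judged (in metres and radians):
On the way:
1. the tube stands in the carrier's cup (horizontal distance between tube and cup below 0.012 m and z of tube in the frame of carrier below 0.028 m and angle between tube's own z axis and vertical below 0.26 rad), for 0.2 s.
At the end, for the whole second after the job is handed in: The carrier lies flat in the lane, cup end first, nose within 6 mm of the stop, within 8 mm of mid-lane and 0.12 rad of straight; the tube stands in the cup (foot within 12 mm of its centre and 11 mm of its floor, leaning under 15 degrees); both at rest (all of step 1 and x of carrier in the frame of analyser between -0.006 and 0.006 m and y of carrier in the frame of analyser between -0.008 and 0.008 m and angle between the x axis of carrier and the x axis of analyser, either way round below 0.12 rad and x of cup in the frame of analyser above 0.02 m and height (world z) of carrier below 0.005 m and angle between carrier's own z axis and vertical below 0.06 rad and linear speed of carrier below 0.01 m/s and linear speed of tube below 0.02 m/s); the robot touches nothing.
It fails at once if a jar, the canister or the bowl is shifted by more than 30 mm or tipped over (distance of any of jar_a, jar_b, canister, bowl from where it was at the start of the episode above 0.03 m or angle between any of jar_a, jar_b, canister, bowl's own z axis and vertical above 0.5 rad).
It also fails if it takes over 54 s, if anything falls off the work surface, if the arm or the gripper's body presses on something with over 40 N, if the wrist force passes 120 N, or if a joint passes its speed limit or range.

## Working session

There is one attempt and no reset: what is moved stays moved. The work goes in short steps, Python scripts to look and compute and a tool call to move; the robot and the scene stay as the last step left them, time stands still between calls to the robot, and variables do not carry over. Pictures are saved under pics/ and viewed, at most 10 in all, crops included, and the job is handed in when it is done.

Besides the shell and the picture viewer there is one more tool, called after "Emit:" by a JSON object that holds its "op" and its "data", one argument or row to a line. jog_arm: Moves the arm, as the interface text tells. Its arguments: {"type":"object","properties":{"commands":{"type":"array"},"grip":{"type":"number"},"squeeze":{"type":"number"}},"required":["commands"]}

```bash
mkdir -p pics
python3 - <<'E'
from rig import *
import cv2,numpy as np
s=sense();print(s)
for n in("side","top"):
    c=camera(n);cv2.imwrite(f"pics/{n}0.png",c["color"][...,::-1]);print(n,{k:v for k,v in c.items() if k!="color"})
    np.save(f"{n}0.npy",c,allow_pickle=True)
c=camera("wrist");print(c["tool_from_camera"])
E
```

```text
{'clock': 0.0, 'joint_positions': array([-7.32772984e+01,  1.51683621e+01,  9.19790302e+01,  8.63312644e-04,
        7.29773932e+01, -2.11478746e+00]), 'qd': array([-0.01118674, -0.10024824, -0.09714289, -0.06701976, -0.0299939 ,
       -0.02795794]), 'joint_torque': array([ 7.67871443e-04, -5.02104807e+01, -3.56874526e+01,  7.27360882e-02,
        2.93711526e-02, -1.48622507e-04]), 'ee_pos': array([ 0.21774417, -0.63818221,  0.23741833]), 'eef_rot': array([[ 9.46439655e-01,  3.22880169e-01, -6.12875061e-04],
       [ 3.22880737e-01, -9.46437352e-01,  2.08995347e-03],
       [ 9.47566797e-05, -2.17590039e-03, -9.99997628e-01]]), 'ft_force': array([ 0.33285971, -0.20553755,  0.17878388]), 'moment': array([-0.02286833,  0.01926366,  0.00676908]), 'finger_force': 0.0, 'opening': 0.9982486224565997}
side {'fx': 439.33002442953193, 'fy': 439.33002442953193, 'cx': 248.7008551051755, 'cy': 190.42384463194418, 'k1': 0.004247558257578156, 'rvec': array([ 0.73695913, -2.46367267,  1.30817153]), 'tvec': array([0.51378329, 0.28805339, 0.93978067])}
top {'fx': 411.56018822350774, 'fy': 411.56018822350774, 'cx': 256.1265092944763, 'cy': 195.94796131755015, 'k1': -0.1142556158579902, 'rvec': array([ 2.20250564, -2.14978516,  0.07326784]), 'tvec': array([-0.00392094,  0.62477736,  1.31943762])}
[[ 4.72163110e-04 -9.50012368e-01 -3.12211911e-01  8.16207325e-02]
 [ 9.99999872e-01  3.92253799e-04  3.18748534e-04  1.18374149e-03]
 [-1.80348742e-04 -3.12212021e-01  9.50012432e-01 -1.46137042e-01]
 [ 0.00000000e+00  0.00000000e+00  0.00000000e+00  1.00000000e+00]]
```

View pics/top0.png

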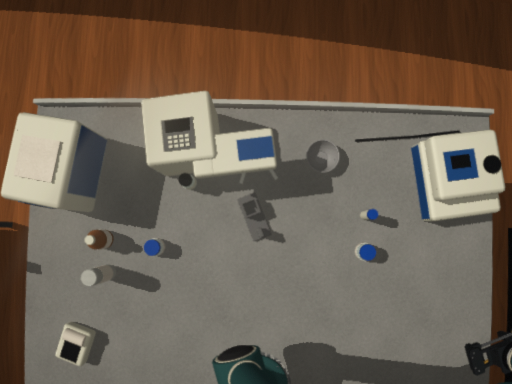

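View pics/side0.png

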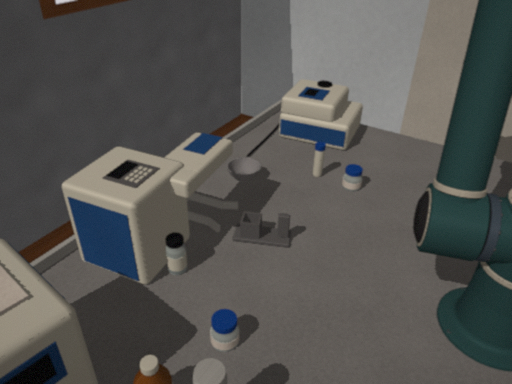

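```bash
cat > h.py <<'E'
import cv2,numpy as np
def load(n): return np.load(n+"0.npy",allow_pickle=True).item()
def cam(c,rt=None):
    if "rvec" in c: R=cv2.Rodrigues(np.array(c["rvec"]))[0]; return R.T,-R.T@np.array(c["tvec"])
    T=rt@c["tool_from_camera"]; return T[:3,:3],T[:3,3]
def und(c,uv):
    K=np.array([[c["fx"],0,c["cx"]],[0,c["fy"],c["cy"]],[0,0,1]])
    return cv2.undistortPoints(np.float64(uv).reshape(-1,1,2),K,np.array([c["k1"],0,0,0.]))[:,0]
def ray(c,uv,rt=None):
    R,o=cam(c,rt); x=und(c,uv); return o,np.c_[x,np.ones(len(x))]@R.T
def onz(c,uv,z,rt=None):
    o,d=ray(c,uv,rt); return o+d*((z-o[2])/d[:,2])[:,None]
def tri(c1,p1,c2,p2):
    o1,d1=ray(c1,[p1]);o2,d2=ray(c2,[p2])
    A=np.c_[d1[0],-d2[0]];t=np.linalg.lstsq(A,o2-o1,rcond=None)[0]
    a=o1+t[0]*d1[0];b=o2+t[1]*d2[0];return (a+b)/2,np.linalg.norm(a-b)
def blobs(c,lo,hi,mn=20):
    m=cv2.inRange(cv2.cvtColor(c["color"],cv2.COLOR_RGB2HSV),lo,hi)
    n,_,st,ce=cv2.connectedComponentsWithStats(m)
    return [(ce[i].round(1),st[i]) for i in range(1,n) if st[i][4]>=mn]
def pose(s):
    T=np.eye(4);T[:3,:3]=s["eef_rot"];T[:3,3]=s["ee_pos"];return T
E
python3 - <<'E'
from h import *
t,s=load("top"),load("side")
for c in(t,s):
    print(*blobs(c,(105,150,60),(130,255,255)),sep="\n")
a=cv2.resize(t["color"][80:260,140:360],None,fx=3.6,fy=3.6,interpolation=cv2.INTER_CUBIC)[:590]
cv2.imwrite("pics/topc.png",a[...,::-1])
a=cv2.resize(s["color"][120:280,60:270],None,fx=3.6,fy=3.6,interpolation=cv2.INTER_CUBIC)
cv2.imwrite("pics/sidec.png",a[...,::-1])
print(tri(t,(372.3,214.3),s,(320,146)))
E
```

```text
(array([269.2, 151.1]), array([266, 146,   6,  10,  22], dtype=int32))
(array([419.8, 182.4]), array([412, 146,  17,  72, 424], dtype=int32))
(array([460.4, 166. ]), array([444, 150,  33,  30, 569], dtype=int32))
(array([372.2, 214.1]), array([367, 210,  11,  10,  82], dtype=int32))
(array([151.5, 247.1]), array([144, 240,  16,  15, 185], dtype=int32))
(array([367.5, 252. ]), array([360, 245,  16,  15, 196], dtype=int32))
(array([315.6,  93.8]), array([301,  88,  27,  11, 110], dtype=int32))
(array([313.2, 133.6]), array([281, 121,  63,  30, 882], dtype=int32))
(array([203., 143.]), array([186, 134,  34,  19, 350], dtype=int32))
(array([353.5, 170. ]), array([346, 165,  16,  11, 148], dtype=int32))
(array([104.6, 237.7]), array([  69,  199,   69,   81, 3150], dtype=int32))
(array([223.8, 320.9]), array([212, 309,  25,  25, 475], dtype=int32))
(array([ 0.57158873, -0.34872656,  0.10283917]), np.float64(0.0027603197276093094))
```

View pics/topc.png

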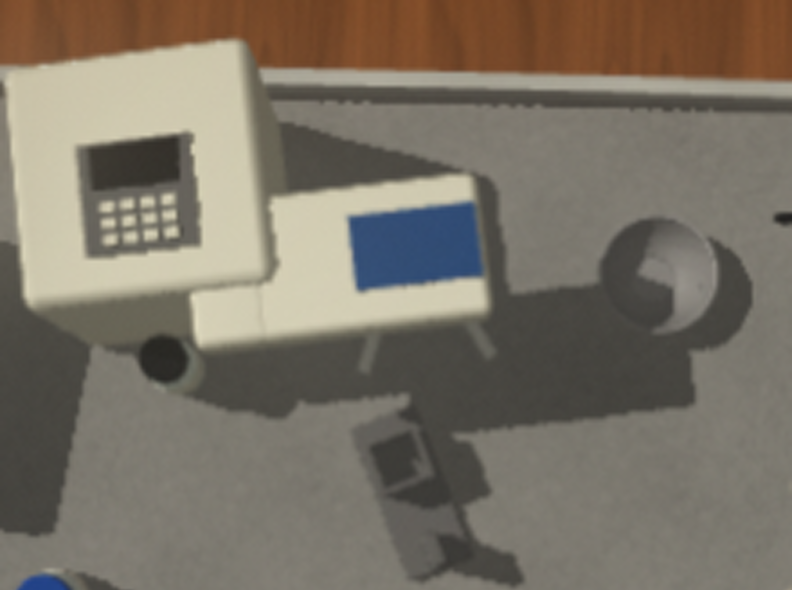

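View pics/sidec.png

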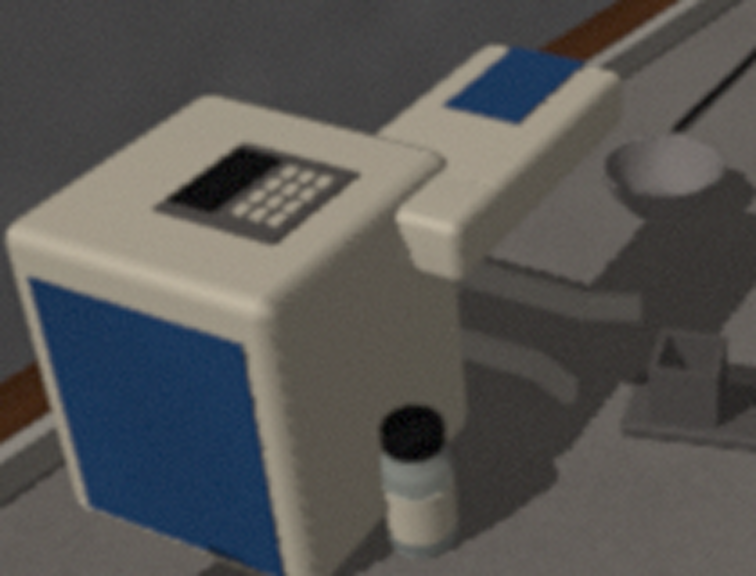

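Run:
```python
from h import *
t,s=load("top"),load("side")
f=lambda p:(140+(p[0]+.5)/3.6-.5,80+(p[1]+.5)/3.6-.5)
P=lambda ps,z:onz(t,[f(p) for p in ps],z).round(4)
H=P([(490,318),(475,175),(195,350)],.225);print("head",H.tolist())
r=P([(365,370),(488,355)],.022);print("rails",r.tolist(),r.mean(0))
d=H[1]-H[0];yaw1=np.degrees(np.arctan2(d[1],d[0]));d=H[2]-H[0];yaw2=np.degrees(np.arctan2(-d[0],d[1]))
print(yaw1,yaw2,np.linalg.norm(H[1]-H[0]))
for y in(yaw1,yaw2):
    y=np.radians(y);R=np.array([[np.cos(y),-np.sin(y)],[np.sin(y),np.cos(y)]])
    print("an org",H[0,:2]-R@[-.065,-.055],H[1,:2]-R@[.05,-.055],r.mean(0)[:2]-R@[-.07,0])
c=P([(370,460),(415,428),(435,478),(388,492)],.06);print("cup",c.tolist(),c.mean(0))
e=P([(352,425),(405,578)],.012);print("base left",e.tolist(),np.degrees(np.arctan2(*(e[0]-e[1])[[1,0]])))
print("tab",P([(428,545),(450,545),(445,535)],.082).tolist())
for n,p,z in(("tube",(372.2,214.1),.115),("jarb",(151.5,247.1),.068),("jara",(367.5,252),.068)):print(n,onz(t,[p],z).round(3))
print("canister",P([(163,360)],.1),"bowl",P([(660,275)],.045))
```

```text
head [[0.6886, -0.044, 0.225], [0.8016, -0.03, 0.225], [0.6584, 0.1846, 0.225]]
rails [[0.6682, 0.0619, 0.022], [0.6846, -0.0499, 0.022]] [0.6764 0.006  0.022 ]
7.062602670415773 7.525679604693955 0.1138639539099183
an org [0.74634435 0.01857468] [0.74521692 0.01843499] [0.74586887 0.01460676]
an org [0.74583673 0.01903933] [0.74482731 0.01797772] [0.74579704 0.01516794]
cup [[0.5844, 0.0534, 0.06], [0.6136, 0.0144, 0.06], [0.5699, -0.0043, 0.06], [0.5566, 0.0368, 0.06]] [0.581125 0.025075 0.06    ]
base left [[0.6184, 0.0729, 0.012], [0.4801, 0.0208, 0.012]] 20.642258808650322
tab [[0.5111, 0.0004, 0.082], [0.5115, -0.0186, 0.082], [0.5201, -0.0141, 0.082]]
tube [[ 0.57  -0.346  0.115]]
jarb [[0.451 0.338 0.068]]
jara [[ 0.453 -0.344  0.068]]
canister [[0.6643 0.2328 0.1   ]] bowl [[ 0.7583 -0.2029  0.045 ]]
```

```bash
cat >> h.py <<'E'
def plan(T,goal,calls,turn=0.0,rnd=3):
    """rows for jog_arm from pose T to world goal, turning evenly"""
    from scipy.spatial.transform import Rotation as Ro
    n=5*calls;R=T[:3,:3].copy();p=T[:3,3].copy();out=[]
    for i in range(n):
        d=R.T@((np.array(goal)-p)/(n-i));d=d.round(rnd);w=round(turn/n,3)
        out.append([*(float(x)+0.0 for x in d),w]);p=p+R@d;R=R@Ro.from_rotvec([0,0,w]).as_matrix()
    for i in range(calls):print(str(out[5*i:5*i+5]).replace(" ",""))
    print("end",p.round(4),"yaw",np.degrees(np.arctan2(R[1,0],R[0,0])).round(1),"max",np.abs(out).max(0))
E
python3 - <<'E'
from h import *
from rig import *
plan(pose(sense()),[.57,-.346,.2],3,-1.8)
E
```

```text
[[0.029,-0.011,0.003,-0.12],[0.03,-0.007,0.002,-0.12],[0.03,-0.004,0.003,-0.12],[0.03,0.0,0.002,-0.12],[0.03,0.004,0.003,-0.12]]
[[0.03,0.007,0.002,-0.12],[0.029,0.011,0.003,-0.12],[0.027,0.014,0.002,-0.12],[0.025,0.017,0.003,-0.12],[0.023,0.02,0.002,-0.12]]
[[0.021,0.022,0.003,-0.12],[0.018,0.025,0.002,-0.12],[0.014,0.027,0.003,-0.12],[0.011,0.028,0.002,-0.12],[0.008,0.03,0.003,-0.12]]
end [ 0.5703 -0.3458  0.2   ] yaw 122.0 max [0.03  0.03  0.003 0.12 ]
```

Emit:
{"op": "jog_arm", "data": {
  "commands": [
    [0.029, -0.011, 0.003, -0.12],
    [0.03, -0.007, 0.002, -0.12],
    [0.03, -0.004, 0.003, -0.12],
    [0.03, 0.0, 0.002, -0.12],
    [0.03, 0.004, 0.003, -0.12]
  ],
  "grip": 1
}}

```text
clock: 0.57
ee_pos: [0.3364, -0.5411, 0.2253]
eef_rot: [[0.594, 0.804, -0.0], [0.804, -0.594, 0.0], [0.0, -0.0, -1.0]]
ft_force: [0.2, 0.2, -0.1]
opening: 1.0
finger_force: 0.0
```

Emit:
{"op": "jog_arm", "data": {
  "commands": [
    [0.03, 0.007, 0.002, -0.12],
    [0.029, 0.011, 0.003, -0.12],
    [0.027, 0.014, 0.002, -0.12],
    [0.025, 0.017, 0.003, -0.12],
    [0.023, 0.02, 0.002, -0.12]
  ]
}}

```text
clock: 0.98
ee_pos: [0.4542, -0.4432, 0.213]
eef_rot: [[0.036, 0.999, -0.001], [0.999, -0.036, 0.001], [0.001, -0.001, -1.0]]
ft_force: [-0.7, -0.7, -0.7]
opening: 1.001
finger_force: 0.0
```

Emit:
{"op": "jog_arm", "data": {
  "commands": [
    [0.021, 0.022, 0.003, -0.12],
    [0.018, 0.025, 0.002, -0.12],
    [0.014, 0.027, 0.003, -0.12],
    [0.011, 0.028, 0.002, -0.12],
    [0.008, 0.03, 0.003, -0.12]
  ]
}}

```text
clock: 1.4
ee_pos: [0.5713, -0.3453, 0.2003]
eef_rot: [[-0.535, 0.845, -0.0], [0.845, 0.535, 0.0], [0.0, -0.0, -1.0]]
ft_force: [0.9, -0.4, -0.1]
opening: 1.003
finger_force: 0.0
```

Run:
```python
from h import *
from rig import *
s=sense();T=pose(s);c=camera("wrist");cv2.imwrite("pics/w1.png",c["color"][...,::-1])
print(s["clock"],s["ee_pos"],s["joint_positions"].round(1),T[:3,:3].round(3).tolist())
for b in blobs(c,(105,150,40),(130,255,255),100):print(b,onz(c,[b[0]],.113,T),onz(c,[b[0]],.066,T))
plan(T,[.57,-.346,.059],1)
```

```text
1.4 [ 0.5713461  -0.34527653  0.20033685] [-33.3  15.8  95.2  -0.   69.1 -65.6] [[-0.535, 0.845, -0.0], [0.845, 0.535, 0.0], [0.0, -0.0, -1.0]]
(array([147.2, 108.9]), array([ 119,   80,   57,   59, 2669], dtype=int32)) [[ 0.46901068 -0.33269211  0.113     ]] [[ 0.45699005 -0.3437735   0.066     ]]
(array([261.8, 194.9]), array([ 243,  174,   37,   43, 1184], dtype=int32)) [[ 0.57367101 -0.34367996  0.113     ]] [[ 0.5827171  -0.35697306  0.066     ]]
(array([183.6, 302.7]), array([175, 298,  24,   8, 106], dtype=int32)) [[ 0.56947431 -0.46533849  0.113     ]] [[ 0.57767566 -0.50311982  0.066     ]]
(array([283.3, 354.2]), array([ 189,  339,  169,   35, 3143], dtype=int32)) [[ 0.6763147  -0.46677663  0.113     ]] [[ 0.70602158 -0.50484743  0.066     ]]
[[0.0,0.0,0.028,0.0],[0.0,0.0,0.028,0.0],[0.0,0.0,0.028,0.0],[0.0,-0.001,0.029,0.0],[0.0,0.0,0.028,0.0]]
end [ 0.5704 -0.3458  0.0593] yaw 122.3 max [0.    0.001 0.029 0.   ]
```

View pics/w1.png

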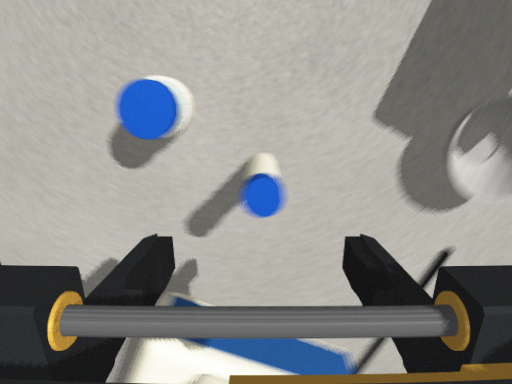

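Emit:
{"op": "jog_arm", "data": {
  "commands": [
    [0.001, 0.0, 0.028, 0],
    [0, 0.001, 0.028, 0],
    [0, 0, 0.028, 0],
    [0, 0, 0.028, 0],
    [0, 0, 0.028, 0]
  ]
}}

```text
clock: 1.87
ee_pos: [0.5705, -0.3448, 0.0592]
eef_rot: [[-0.529, 0.849, -0.0], [0.849, 0.529, 0.0], [0.0, -0.0, -1.0]]
ft_force: [-0.3, -0.1, -0.4]
opening: 0.999
finger_force: 0.0
```

Emit:
{"op": "jog_arm", "data": {
  "commands": [
    [0, 0, 0, 0],
    [0, 0, 0, 0],
    [0, 0, 0, 0],
    [0, 0, 0, 0],
    [0, 0, 0, 0]
  ],
  "grip": 0,
  "squeeze": 15
}}

```text
clock: 2.28
ee_pos: [0.5724, -0.3462, 0.0635]
eef_rot: [[-0.529, 0.848, 0.004], [0.848, 0.529, -0.002], [-0.004, 0.002, -1.0]]
ft_force: [-0.6, -0.5, -0.8]
opening: 0.649
finger_force: 0.0
```

Emit:
{"op": "jog_arm", "data": {
  "commands": [
    [0, 0, 0, 0],
    [0, 0, 0, 0],
    [0, 0, 0, 0],
    [0, 0, 0, 0],
    [0, 0, 0, 0]
  ]
}}

```text
clock: 2.7
ee_pos: [0.5712, -0.3452, 0.0613]
eef_rot: [[-0.53, 0.848, 0.001], [0.848, 0.53, -0.001], [-0.001, 0.0, -1.0]]
ft_force: [-0.2, 0.1, 2.1]
opening: 0.36
finger_force: 15.0
```

Run:
```python
from h import *
from rig import *
s=sense();T=pose(s);print(s["ee_pos"],s["opening"],s["finger_force"])
T2=T.copy();T2[2,3]+=.12
print("lift .12");plan(T2,[.50,-.02,.18],3,-1.0)
```

```text
[ 0.57116408 -0.34524639  0.06130914] 0.35963235287576195 14.999959990382195
lift .12
[[0.021,0.007,0.0,-0.067],[0.02,0.009,0.0,-0.067],[0.02,0.01,0.0,-0.067],[0.019,0.012,0.0,-0.067],[0.018,0.013,0.0,-0.067]]
[[0.017,0.014,0.0,-0.067],[0.016,0.015,0.0,-0.067],[0.015,0.016,0.0,-0.067],[0.014,0.017,0.0,-0.067],[0.013,0.018,0.0,-0.067]]
[[0.012,0.019,0.0,-0.067],[0.011,0.02,0.0,-0.067],[0.009,0.02,0.0,-0.067],[0.008,0.021,0.001,-0.067],[0.007,0.021,0.0,-0.067]]
end [ 0.4997 -0.02    0.1801] yaw 179.6 max [0.021 0.021 0.001 0.067]
```

Run:
```python
from h import *
from rig import *
T2=pose(sense());T2[2,3]+=.12
plan(T2,[.53,-.07,.18],2,-1.0)
```

```text
[[0.026,0.011,0.0,-0.1],[0.024,0.014,0.0,-0.1],[0.023,0.016,0.0,-0.1],[0.021,0.018,0.0,-0.1],[0.019,0.02,0.0,-0.1]]
[[0.017,0.022,0.0,-0.1],[0.015,0.024,0.0,-0.1],[0.012,0.025,0.0,-0.1],[0.01,0.026,0.001,-0.1],[0.008,0.026,0.0,-0.1]]
end [ 0.5296 -0.0702  0.1801] yaw 179.3 max [0.026 0.026 0.001 0.1  ]
```

Emit:
{"op": "jog_arm", "data": {
  "commands": [
    [0, 0, -0.024, 0],
    [0, 0, -0.024, 0],
    [0, 0, -0.024, 0],
    [0, 0, -0.024, 0],
    [0, 0, -0.024, 0]
  ]
}}

```text
clock: 3.12
ee_pos: [0.5704, -0.3447, 0.1812]
eef_rot: [[-0.53, 0.848, -0.001], [0.848, 0.53, 0.001], [0.001, -0.001, -1.0]]
ft_force: [-0.0, 0.0, -0.7]
opening: 0.358
finger_force: 15.0
```

Emit:
{"op": "jog_arm", "data": {
  "commands": [
    [0.026, 0.011, 0, -0.1],
    [0.024, 0.014, 0, -0.1],
    [0.023, 0.016, 0, -0.1],
    [0.021, 0.018, 0, -0.1],
    [0.019, 0.02, 0, -0.1]
  ]
}}

```text
clock: 3.53
ee_pos: [0.5497, -0.206, 0.1803]
eef_rot: [[-0.874, 0.487, -0.001], [0.487, 0.874, 0.0], [0.001, -0.0, -1.0]]
ft_force: [-0.4, 0.2, -0.7]
opening: 0.367
finger_force: 15.0
```

Emit:
{"op": "jog_arm", "data": {
  "commands": [
    [0.017, 0.022, 0, -0.1],
    [0.015, 0.024, 0, -0.1],
    [0.012, 0.025, 0, -0.1],
    [0.01, 0.026, 0, -0.1],
    [0.008, 0.026, 0, -0.1]
  ]
}}

```text
clock: 3.95
ee_pos: [0.5286, -0.0686, 0.1804]
eef_rot: [[-1.0, 0.008, -0.0], [0.008, 1.0, 0.0], [0.0, 0.0, -1.0]]
ft_force: [0.3, -0.6, -0.5]
opening: 0.362
finger_force: 15.0
```

Run:
```python
from h import *
from rig import *
s=sense();T=pose(s);c=camera("wrist");cv2.imwrite("pics/w2.png",c["color"][...,::-1])
np.save("w20.npy",{**c,"T":T},allow_pickle=True)
print(s["clock"],s["ee_pos"],s["joint_positions"].round(1),c["fx"])
```

```text
3.95 [ 0.52863095 -0.06861774  0.18040941] [-10.1   2.4 112.9   0.   64.8 -99.6] 317.6779045108312
```

View pics/w2.png

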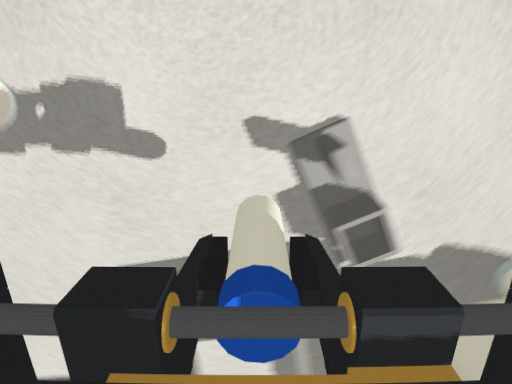

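Run:
```python
from h import *
c=load("w2");T=c["T"]
q=onz(c,[(330,230),(385,208),(398,248),(347,265)],.06,T)[:,:2]
print(q.round(4).tolist(),q.mean(0),np.linalg.norm(q-np.roll(q,1,0),axis=1))
b=onz(c,[(290,143),(347,117)],.012,T)[:,:2];m=b.mean(0);d=b[0]-b[1]
print(b,m,np.linalg.norm(d),"yaw",np.degrees(np.arctan2(-d[0]*-1,-d[1])), )
yaw=np.arctan2(d[0],-d[1]);print("cup from rear",m+.105*np.array([np.cos(yaw),np.sin(yaw)]),np.degrees(yaw))
a=cv2.resize(c["color"][95:285,250:430],None,fx=3.1,fy=3.1,interpolation=cv2.INTER_CUBIC)
a=cv2.convertScaleAbs(a,alpha=1.3);cv2.imwrite("pics/w2c.png",a[...,::-1])
```

```text
[[0.574, -0.0037], [0.5527, 0.0449], [0.5935, 0.0624], [0.6112, 0.0151]] [0.58283214 0.02967962] [0.04170563 0.05315066 0.04438045 0.05045344]
[[ 0.50137748 -0.03785829]
 [ 0.47621539  0.01714061]] [ 0.48879643 -0.01035884] 0.060481487084176916 yaw 24.584180263503622
cup from rear [0.58427829 0.03332428] 24.584180263503622
```

View pics/w2c.png

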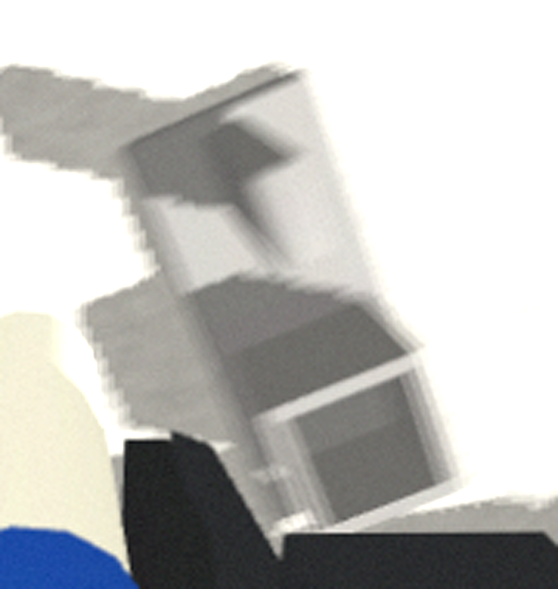

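Run:
```python
from h import *
from rig import *
c=load("w2");T=c["T"]
F=lambda p:np.array([250+p[0]/3.1,95+p[1]/3.1])
q=onz(c,[F((262,420)),F((418,350)),F((458,483)),F((360,451))],.06,T)[:,:2];print(q.round(4).tolist(),np.linalg.norm(np.diff(q[:3],axis=0),axis=1))
e=onz(c,[F((303,72)),F((385,300))],.012,T)[:,:2];d=e[1]-e[0];print(e,np.degrees(np.arctan2(d[1],d[0])))
s=sense();T=pose(s)
# tube foot check: tube edges at foot
cup=(q[0]+q[2])/2;print(cup)
plan(T,[*cup,.15],1)
```

```text
[[0.5745, 0.0005], [0.5526, 0.0448], [0.5965, 0.0625], [0.5851, 0.031]] [0.04944409 0.0473567 ]
[[0.47739023 0.01795535]
 [0.55312394 0.05180466]] 24.08234133163497
[0.58550194 0.03151175]
[[-0.012,0.019,0.006,0.0],[-0.012,0.019,0.006,0.0],[-0.011,0.019,0.006,0.0],[-0.012,0.02,0.006,0.0],[-0.011,0.019,0.006,0.0]]
end [0.5855 0.0314 0.1504] yaw 179.9 max [0.012 0.02  0.006 0.   ]
```

Emit:
{"op": "jog_arm", "data": {
  "commands": [
    [-0.012, 0.02, 0.006, 0],
    [-0.011, 0.02, 0.006, 0],
    [-0.011, 0.02, 0.006, 0],
    [-0.011, 0.02, 0.006, 0],
    [-0.011, 0.02, 0.006, 0]
  ]
}}

```text
clock: 4.42
ee_pos: [0.5867, 0.0301, 0.1501]
eef_rot: [[-1.0, 0.013, -0.001], [0.013, 1.0, -0.0], [0.001, -0.0, -1.0]]
ft_force: [1.5, -0.0, -0.6]
opening: 0.363
finger_force: 15.0
```

Emit:
{"op": "jog_arm", "data": {
  "commands": [
    [0, 0, 0.005, 0],
    [0, 0, 0.01, 0],
    [0, 0, 0.01, 0],
    [0, 0, 0.01, 0],
    [0, 0, 0.008, 0]
  ]
}}

```text
clock: 4.83
ee_pos: [0.5853, 0.0283, 0.1059]
eef_rot: [[-1.0, 0.014, -0.002], [0.014, 1.0, -0.0], [0.002, -0.0, -1.0]]
ft_force: [0.9, 0.0, -0.7]
opening: 0.358
finger_force: 15.0
```

Run:
```python
from h import *
from rig import *
s=sense();print(s["ee_pos"],s["ft_force"],s["opening"])
t=camera("side")
a=cv2.resize(t["color"][180:260,200:310],None,fx=4,fy=4,interpolation=cv2.INTER_CUBIC)
w=camera("wrist")["color"];w=w[90:384,200:440];a=cv2.resize(a,(440,320));b=cv2.resize(w,None,fx=1.08,fy=1.08)[:320]
h=max(a.shape[0],b.shape[0]);z=np.zeros((h,a.shape[1]+b.shape[1],3),np.uint8);z[:a.shape[0],:a.shape[1]]=a;z[:b.shape[0],a.shape[1]:]=b
cv2.imwrite("pics/m3.png",z[...,::-1])
```

```text
[0.58529218 0.02828396 0.10592042] [ 0.86522772  0.00482615 -0.65074718] 0.3581160055044543
```

View pics/m3.png

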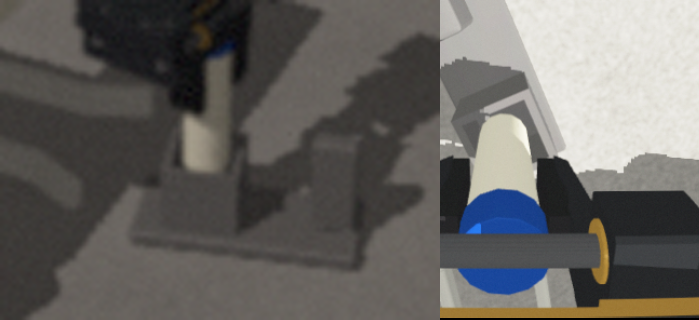

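Emit:
{"op": "jog_arm", "data": {
  "commands": [
    [0, 0.002, 0.005, 0],
    [0, 0, 0.006, 0],
    [0, 0, 0.006, 0],
    [0, 0, 0.006, 0],
    [0, 0, 0.004, 0]
  ]
}}

```text
clock: 5.35
ee_pos: [0.5863, 0.0312, 0.0799]
eef_rot: [[-1.0, 0.013, -0.001], [0.013, 1.0, -0.0], [0.001, -0.0, -1.0]]
ft_force: [0.0, -0.3, -1.3]
opening: 0.362
finger_force: 15.0
```

Emit:
{"op": "jog_arm", "data": {
  "commands": [
    [0, 0, 0, 0],
    [0, 0, 0, 0],
    [0, 0, 0, 0],
    [0, 0, 0, 0],
    [0, 0, 0, 0]
  ],
  "grip": 0.6
}}

```text
clock: 5.77
ee_pos: [0.587, 0.0313, 0.0812]
eef_rot: [[-1.0, 0.013, 0.001], [0.013, 1.0, 0.0], [-0.001, 0.0, -1.0]]
ft_force: [-1.4, 1.2, 1.0]
opening: 0.601
finger_force: 0.0
```

Emit:
{"op": "jog_arm", "data": {
  "commands": [
    [0, 0, -0.02, 0],
    [0, 0, -0.025, 0],
    [0, 0, -0.03, 0],
    [0, 0, -0.03, 0],
    [0, 0, -0.03, 0]
  ]
}}

```text
clock: 6.18
ee_pos: [0.5864, 0.0312, 0.2172]
eef_rot: [[-1.0, 0.013, 0.0], [0.013, 1.0, 0.0], [-0.0, 0.0, -1.0]]
ft_force: [1.2, -0.6, 0.0]
opening: 0.598
finger_force: 0.0
```

Emit:
{"op": "jog_arm", "data": {
  "commands": [
    [-0.03, 0.009, -0.024, 0],
    [-0.033, 0.009, -0.018, 0],
    [-0.033, 0.009, -0.018, 0],
    [-0.033, 0.009, -0.018, 0],
    [-0.033, 0.009, -0.018, 0]
  ]
}}

```text
clock: 6.6
ee_pos: [0.7504, 0.0746, 0.3133]
eef_rot: [[-1.0, 0.013, 0.001], [0.013, 1.0, 0.0], [-0.001, 0.0, -1.0]]
ft_force: [1.2, -0.4, 0.8]
opening: 0.602
finger_force: 0.0
```

Emit:
{"op": "jog_arm", "data": {
  "commands": [
    [-0.033, 0.009, -0.018, 0],
    [-0.033, 0.009, -0.018, 0],
    [-0.033, 0.009, -0.018, 0],
    [-0.033, 0.009, -0.018, 0],
    [-0.033, 0.009, -0.018, 0]
  ]
}}

```text
clock: 7.02
ee_pos: [0.9098, 0.116, 0.4001]
eef_rot: [[-1.0, 0.013, 0.002], [0.013, 1.0, 0.0], [-0.002, 0.0, -1.0]]
ft_force: [1.7, 0.1, 1.5]
opening: 0.601
finger_force: 0.0
```

Emit:
{"op": "jog_arm", "data": {
  "commands": [
    [-0.035, 0.004, 0, 0],
    [-0.035, 0.004, 0, 0],
    [-0.035, 0.004, 0, 0],
    [-0.035, 0.004, 0, 0],
    [-0.035, 0.004, 0, 0]
  ]
}}

```text
clock: 7.43
ee_pos: [0.9884, 0.1214, 0.3558]
eef_rot: [[-0.997, 0.012, 0.08], [0.013, 1.0, 0.01], [-0.079, 0.011, -0.997]]
ft_force: [0.7, 0.0, 0.2]
opening: 0.601
finger_force: 0.0
```

```bash
python3 -c "
from rig import *
s=sense();print(s['joint_positions'].round(2),s['ee_pos'],s['eef_rot'].round(3))"
```

```text
[  5.53  55.91  17.93   0.13 101.56 -83.71] [0.98838255 0.1214033  0.35584474] [[-0.997  0.012  0.08 ]
 [ 0.013  1.     0.01 ]
 [-0.079  0.011 -0.997]]
```

Emit:
{"op": "jog_arm", "data": {
  "commands": [
    [-0.037, 0.004, -0.01, 0],
    [-0.037, 0.004, -0.01, 0],
    [-0.037, 0.004, -0.01, 0],
    [-0.037, 0.004, -0.01, 0],
    [-0.037, 0.004, -0.01, 0]
  ]
}}

```text
clock: 7.85
ee_pos: [1.0305, 0.1218, 0.3704]
eef_rot: [[-0.977, 0.01, 0.212], [0.016, 1.0, 0.026], [-0.211, 0.028, -0.977]]
ft_force: [-0.8, 0.3, 0.2]
opening: 0.604
finger_force: 0.0
```

```bash
python3 -c "
from rig import *
s=sense();print(s['joint_positions'].round(2),s['ee_pos'],s['eef_rot'].round(3))"
```

```text
[  5.25  55.48  17.88   0.36  94.33 -83.95] [1.03045268 0.12179062 0.37037774] [[-0.977  0.01   0.212]
 [ 0.016  1.     0.026]
 [-0.211  0.028 -0.977]]
```

Tilt builds (12°) and points forward. Continue to about 32°.

Emit:
{"op": "jog_arm", "data": {
  "commands": [
    [-0.037, 0.006, -0.012, 0],
    [-0.037, 0.006, -0.012, 0],
    [-0.037, 0.006, -0.012, 0],
    [-0.037, 0.006, -0.012, 0],
    [-0.037, 0.006, -0.012, 0]
  ]
}}

```text
clock: 8.27
ee_pos: [1.0596, 0.1309, 0.4133]
eef_rot: [[-0.94, 0.004, 0.342], [0.02, 0.999, 0.042], [-0.341, 0.046, -0.939]]
ft_force: [-0.3, 0.0, -0.6]
opening: 0.597
finger_force: 0.0
```

Emit:
{"op": "jog_arm", "data": {
  "commands": [
    [-0.037, 0.006, -0.012, 0],
    [-0.037, 0.006, -0.012, 0],
    [-0.037, 0.006, -0.012, 0],
    [-0.037, 0.006, -0.012, 0],
    [-0.037, 0.006, -0.012, 0]
  ]
}}

```text
clock: 8.68
ee_pos: [1.0784, 0.1374, 0.4722]
eef_rot: [[-0.887, -0.003, 0.462], [0.027, 0.998, 0.057], [-0.461, 0.063, -0.885]]
ft_force: [0.6, -0.1, -0.3]
opening: 0.599
finger_force: 0.0
```

```bash
python3 -c "
from rig import *
s=sense();print(s['joint_positions'].round(2),s['ee_pos'],s['eef_rot'].round(3))"
```

```text
[  5.77  51.21  17.87   0.57  83.19 -83.43] [1.0784276  0.13740267 0.47215476] [[-0.887 -0.003  0.462]
 [ 0.027  0.998  0.057]
 [-0.461  0.063 -0.885]]
```

Emit:
{"op": "jog_arm", "data": {
  "commands": [
    [-0.037, 0.006, -0.012, 0],
    [-0.037, 0.006, -0.012, 0],
    [-0.037, 0.006, -0.012, 0],
    [-0.037, 0.006, -0.012, 0],
    [-0.037, 0.006, -0.012, 0]
  ]
}}

```text
clock: 9.1
ee_pos: [1.0857, 0.1422, 0.5451]
eef_rot: [[-0.82, -0.012, 0.572], [0.035, 0.997, 0.071], [-0.571, 0.078, -0.817]]
ft_force: [0.2, -0.3, 0.4]
opening: 0.599
finger_force: 0.0
```

Run:
```python
from h import *
from rig import *
s=sense();T=pose(s);print(s['joint_positions'].round(2),T.round(3))
z=T[:3,2];print("tilt",np.degrees(np.arccos(-z[2])),"az",np.degrees(np.arctan2(z[1],z[0])))
# carrier: cup .586,.031 yaw ~22
print("retreat");plan(T,[.70,.06,.45],2,0)
for n in("top",):
    t=camera(n);np.save("top1.npy",t)
    for b in blobs(t,(105,150,60),(130,255,255)):print(b)
a=cv2.resize(t["color"][160:260,200:310],None,fx=5,fy=5,interpolation=cv2.INTER_CUBIC);cv2.imwrite("pics/top1.png",a[...,::-1])
```

```text
[  5.95  48.08  17.87   0.66  78.88 -83.25] [[-0.82  -0.012  0.572  1.086]
 [ 0.035  0.997  0.071  0.142]
 [-0.571  0.078 -0.817  0.545]
 [ 0.     0.     0.     1.   ]]
tilt 35.17337660383582 az 7.080679777692273
retreat
[[0.037,-0.008,-0.015,0.0],[0.037,-0.009,-0.015,0.0],[0.037,-0.008,-0.015,0.0],[0.037,-0.009,-0.015,0.0],[0.037,-0.008,-0.015,0.0]]
[[0.037,-0.009,-0.015,0.0],[0.036,-0.008,-0.015,0.0],[0.037,-0.009,-0.015,0.0],[0.036,-0.008,-0.014,0.0],[0.037,-0.009,-0.015,0.0]]
end [0.6996 0.0596 0.4503] yaw 177.6 max [0.037 0.009 0.015 0.   ]
(array([254.7, 148. ]), array([238, 138,  35,  22, 592], dtype=int32))
(array([420. , 182.9]), array([412, 147,  16,  71, 402], dtype=int32))
(array([460.4, 165.9]), array([444, 150,  33,  30, 575], dtype=int32))
(array([249.3, 205.5]), array([244, 201,  11,  10,  83], dtype=int32))
(array([151.6, 247.2]), array([144, 240,  16,  15, 186], dtype=int32))
(array([367.5, 252. ]), array([360, 245,  16,  15, 194], dtype=int32))
```

```bash
cat > kin.py <<'E'
import numpy as np
from scipy.optimize import least_squares,fsolve
D=np.array([[15.1684,91.979,72.977,.6743,.2374],[15.8,95.2,69.1,.6676,.2003],[2.4,112.9,64.8,.5331,.1804],
[55.91,17.93,101.56,.9958,.3558],[55.48,17.88,94.33,1.0376,.3704],[51.21,17.87,83.19,1.0871,.4722],[48.08,17.87,78.88,1.0950,.5451]])
def fk(p,q2,q3,q5):
    a1,h,L2,L3,off,Lt=p;a,b,c=np.radians(q2),np.radians(q2+q3)+off,np.radians(q2+q3+q5)
    return a1+L2*np.sin(a)+L3*np.sin(b)+Lt*np.sin(c),h+L2*np.cos(a)+L3*np.cos(b)+Lt*np.cos(c)
f=least_squares(lambda p:np.r_[fk(p,*D[:,:3].T)]-np.r_[D[:,3],D[:,4]],[0,.3,.45,.4,0,.25])
p=f.x
def ik(r,z,tilt,g=(0,120)):
    s=fsolve(lambda q:np.r_[fk(p,q[0],q[1],180-tilt-q[0]-q[1])]-[r,z],g);return s,180-tilt-s.sum(),np.r_[fk(p,*s,180-tilt-s.sum())]-[r,z]
if __name__=="__main__":
    print(p,np.abs(f.fun).max())
    print(ik(.375,.2,0,(0,140)))
    for r,z in((.7,.45),(.6,.3),(.519,.0445),(.53,.15),(.462,.126),(.49,.086),(.69,.06),(.6,.1)):print(r,z,ik(r,z,35.2))
E
python3 kin.py
```

```text
[0.00211348 0.25329186 0.51082201 0.56513503 0.00339457 0.34021783] 0.0002488374809709315
(array([-17.76381298, 128.24549661]), np.float64(69.5183163653394), array([ 2.72559753e-14, -2.33146835e-15]))
0.7 0.45 (array([ -7.02091547, 100.10050535]), np.float64(51.720410123992394), array([ 4.91318097e-12, -2.25941488e-12]))
0.6 0.3 (array([-15.6845782 , 122.68699881]), np.float64(37.79757938709774), array([-4.20885549e-13, -1.87849736e-13]))
0.519 0.0445 (array([ -3.72929646, 144.74997246]), np.float64(3.7793239996827026), array([ 1.48103751e-13, -1.55167545e-13]))
0.53 0.15 (array([-15.38707384, 139.41015025]), np.float64(20.776923583897883), array([ 1.33226763e-15, -3.13638004e-15]))
0.462 0.126 (array([-23.48089365, 147.50527281]), np.float64(20.775620840190356), array([ 1.98618899e-12, -3.44307916e-12]))
0.49 0.086 (array([-13.76215559, 146.57051195]), np.float64(11.991643646516252), array([ 1.12482246e-12, -1.60146896e-12]))
0.69 0.06 (array([ 12.17723435, 124.82178737]), np.float64(7.8009782803387395), array([-1.31894495e-13,  1.15463195e-14]))
0.6 0.1 (array([ -1.23506332, 134.11918679]), np.float64(11.915876534997011), array([-2.10942375e-15,  2.08166817e-15]))
```

Run:
```python
from h import *
from rig import *
plan(pose(sense()),[.62,.03,.36],3,-0.136)
t=load("top") ;t=np.load("top1.npy",allow_pickle=True).item()
print(onz(t,[(249.3,205.5)],.132))
```

```text
[[0.032,-0.008,-0.008,-0.009],[0.032,-0.008,-0.008,-0.009],[0.033,-0.007,-0.008,-0.009],[0.033,-0.007,-0.008,-0.009],[0.033,-0.007,-0.008,-0.009]]
[[0.033,-0.007,-0.008,-0.009],[0.033,-0.006,-0.008,-0.009],[0.033,-0.006,-0.008,-0.009],[0.033,-0.006,-0.008,-0.009],[0.033,-0.005,-0.008,-0.009]]
[[0.033,-0.005,-0.008,-0.009],[0.033,-0.005,-0.008,-0.009],[0.033,-0.005,-0.008,-0.009],[0.032,-0.004,-0.009,-0.009],[0.033,-0.004,-0.008,-0.009]]
end [0.62   0.0302 0.3595] yaw -173.0 max [0.033 0.008 0.009 0.009]
[[0.58706972 0.02969783 0.132     ]]
```

Emit:
{"op": "jog_arm", "data": {
  "commands": [
    [0.032, -0.008, -0.008, -0.009],
    [0.032, -0.008, -0.008, -0.009],
    [0.033, -0.007, -0.008, -0.009],
    [0.033, -0.007, -0.008, -0.009],
    [0.033, -0.007, -0.008, -0.009]
  ],
  "grip": 0.8
}}

```text
clock: 9.57
ee_pos: [0.944, 0.1089, 0.4878]
eef_rot: [[-0.82, -0.046, 0.57], [-0.007, 0.997, 0.071], [-0.572, 0.054, -0.818]]
ft_force: [0.7, -0.6, 0.9]
opening: 0.798
finger_force: 0.0
```

Emit:
{"op": "jog_arm", "data": {
  "commands": [
    [0.033, -0.007, -0.008, -0.009],
    [0.033, -0.006, -0.008, -0.009],
    [0.033, -0.006, -0.008, -0.009],
    [0.033, -0.006, -0.008, -0.009],
    [0.033, -0.005, -0.008, -0.009]
  ]
}}

```text
clock: 9.98
ee_pos: [0.7878, 0.0719, 0.425]
eef_rot: [[-0.817, -0.083, 0.57], [-0.052, 0.996, 0.071], [-0.574, 0.028, -0.818]]
ft_force: [-0.2, 0.1, 1.0]
opening: 0.8
finger_force: 0.0
```

Emit:
{"op": "jog_arm", "data": {
  "commands": [
    [0.033, -0.005, -0.008, -0.009],
    [0.033, -0.005, -0.008, -0.009],
    [0.033, -0.005, -0.008, -0.009],
    [0.032, -0.004, -0.009, -0.009],
    [0.033, -0.004, -0.008, -0.009]
  ]
}}

```text
clock: 10.4
ee_pos: [0.6332, 0.035, 0.3643]
eef_rot: [[-0.812, -0.12, 0.571], [-0.097, 0.993, 0.071], [-0.575, 0.002, -0.818]]
ft_force: [0.0, -0.3, 0.4]
opening: 0.797
finger_force: 0.0
```

Run:
```python
from h import *
from rig import *
s=sense();T=pose(s);print(s['joint_positions'].round(2),T.round(3))
plan(T,[.525,.0,.16],2,0)
```

```text
[  -1.83  -13.27  114.07    7.27   44.64 -102.24] [[-0.812 -0.12   0.571  0.633]
 [-0.097  0.993  0.071  0.035]
 [-0.575  0.002 -0.818  0.364]
 [ 0.     0.     0.     1.   ]]
[[0.021,-0.002,0.01,0.0],[0.021,-0.002,0.01,0.0],[0.021,-0.002,0.01,0.0],[0.021,-0.002,0.01,0.0],[0.021,-0.002,0.01,0.0]]
[[0.021,-0.002,0.011,0.0],[0.021,-0.003,0.01,0.0],[0.021,-0.002,0.011,0.0],[0.02,-0.003,0.01,0.0],[0.021,-0.002,0.011,0.0]]
end [5.249e-01 2.000e-04 1.598e-01] yaw -173.2 max [0.021 0.003 0.011 0.   ]
```

Emit:
{"op": "jog_arm", "data": {
  "commands": [
    [0.021, -0.002, 0.01, 0],
    [0.021, -0.002, 0.01, 0],
    [0.021, -0.002, 0.01, 0],
    [0.021, -0.002, 0.01, 0],
    [0.021, -0.002, 0.01, 0]
  ]
}}

```text
clock: 10.82
ee_pos: [0.5784, 0.0185, 0.2629]
eef_rot: [[-0.812, -0.119, 0.571], [-0.096, 0.993, 0.071], [-0.575, 0.002, -0.818]]
ft_force: [0.4, -0.2, 0.5]
opening: 0.802
finger_force: 0.0
```

Emit:
{"op": "jog_arm", "data": {
  "commands": [
    [0.021, -0.002, 0.01, 0],
    [0.021, -0.002, 0.01, 0],
    [0.021, -0.002, 0.01, 0],
    [0.021, -0.002, 0.01, 0],
    [0.021, -0.002, 0.01, 0]
  ]
}}

```text
clock: 11.23
ee_pos: [0.523, 0.0021, 0.1616]
eef_rot: [[-0.812, -0.119, 0.571], [-0.096, 0.993, 0.07], [-0.575, 0.002, -0.818]]
ft_force: [-0.5, 0.1, 0.0]
opening: 0.803
finger_force: 0.0
```

Run:
```python
from h import *
from rig import *
s=sense();T=pose(s);print(s['joint_positions'].round(2),T.round(3))
c=camera("wrist");cv2.imwrite("pics/w4.png",c["color"][...,::-1]);np.save("w40.npy",{**c,"T":T})
```

```text
[  -8.14  -17.17  139.15   20.64   25.28 -121.08] [[-0.812 -0.119  0.571  0.523]
 [-0.096  0.993  0.07   0.002]
 [-0.575  0.002 -0.818  0.162]
 [ 0.     0.     0.     1.   ]]
```

View pics/w4.png

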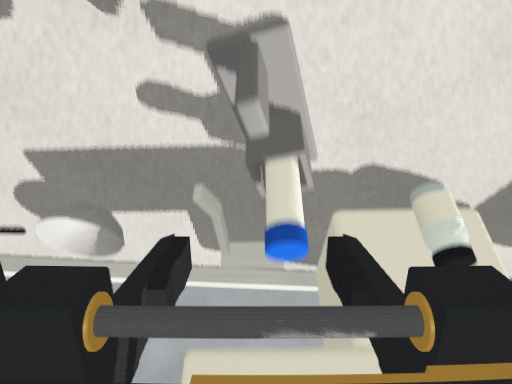

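Run:
```python
from h import *
from rig import *
c=load("w4");T=c["T"]
print(onz(c,[(240,100),(260,97),(268,130),(247,137),(254,117)],.082,T).round(4))
e=onz(c,[(208,44),(288,22),(314,157)],.012,T);print(e.round(4),np.degrees(np.arctan2(*(e[2]-e[1])[[1,0]])),np.degrees(np.arctan2(*((e[1]-e[0])[[0,1]]*[-1,1]))))
b=blobs(c,(105,150,40),(130,255,255),300);print(b,[onz(c,[x[0]],.125,T) for x in b])
```

```text
[[ 0.4908 -0.0134  0.082 ]
 [ 0.4873 -0.0021  0.082 ]
 [ 0.5119  0.0061  0.082 ]
 [ 0.5196 -0.0066  0.082 ]
 [ 0.5024 -0.0039  0.082 ]]
[[ 0.4973 -0.0386  0.012 ]
 [ 0.4748  0.0162  0.012 ]
 [ 0.606   0.069   0.012 ]] 21.928922296875136 22.318731397958125
[(array([286.1, 242. ]), array([ 265,  225,   43,   35, 1312], dtype=int32))] [array([[0.58019352, 0.02864148, 0.125     ]])]
```

Run:
```python
from h import *
from rig import *
import kin
for r in(.42,.44,.46,.48):print(r,kin.ik(r,.2,35.2)[:2])
plan(pose(sense()),[.475,.115,.2],1,0)
```

```text
0.42 (array([-38.03146876, 146.15800144]), np.float64(36.67346731702915))
0.44 (array([-34.29087851, 144.53201108]), np.float64(34.558867429205364))
0.46 (array([-30.74629101, 142.83659189]), np.float64(32.709699120395044))
0.48 (array([-27.38252794, 141.07829652]), np.float64(31.1042314214328))
[[0.0,0.023,-0.011,0.0],[0.0,0.023,-0.01,0.0],[0.0,0.024,-0.011,0.0],[-0.001,0.023,-0.01,0.0],[0.0,0.024,-0.011,0.0]]
end [0.4748 0.115  0.2   ] yaw -173.3 max [0.001 0.024 0.011 0.   ]
```

Emit:
{"op": "jog_arm", "data": {
  "commands": [
    [0.004, 0.023, -0.005, 0],
    [0.004, 0.023, -0.005, 0],
    [0.004, 0.023, -0.005, 0],
    [0.004, 0.023, -0.005, 0],
    [0.004, 0.023, -0.005, 0]
  ]
}}

```text
clock: 11.7
ee_pos: [0.4795, 0.1136, 0.1729]
eef_rot: [[-0.812, -0.118, 0.572], [-0.094, 0.993, 0.071], [-0.577, 0.003, -0.817]]
ft_force: [-0.0, -0.0, -0.6]
opening: 0.798
finger_force: 0.0
```

Run:
```python
from h import *
from rig import *
s=sense();T=pose(s);print(s['joint_positions'].round(2),T.round(3))
plan(T,T[:3,3]-[.12,.015,0],1,0)
```

```text
[ 12.67 -22.82 141.49  -7.31  26.45 -78.51] [[-0.812 -0.118  0.572  0.48 ]
 [-0.094  0.993  0.071  0.114]
 [-0.577  0.003 -0.817  0.173]
 [ 0.     0.     0.     1.   ]]
[[0.02,0.0,-0.014,0.0],[0.02,0.0,-0.014,0.0],[0.02,0.0,-0.014,0.0],[0.019,0.0,-0.014,0.0],[0.02,-0.001,-0.014,0.0]]
end [0.3593 0.0983 0.173 ] yaw -173.4 max [0.02  0.001 0.014 0.   ]
```

Emit:
{"op": "jog_arm", "data": {
  "commands": [
    [0.02, -0.006, -0.014, 0],
    [0.02, -0.006, -0.014, 0],
    [0.02, -0.006, -0.014, 0],
    [0.02, -0.006, -0.014, 0],
    [0.02, -0.006, -0.014, 0]
  ]
}}

```text
clock: 12.12
ee_pos: [0.3847, 0.0751, 0.1982]
eef_rot: [[-0.829, -0.118, 0.547], [-0.098, 0.993, 0.065], [-0.55, 0.0, -0.835]]
ft_force: [1.0, 0.3, -0.8]
opening: 0.799
finger_force: 0.0
```

Run:
```python
from h import *
from rig import *
s=sense();T=pose(s);print(s['joint_positions'].round(2),T.round(3))
z=T[:3,2];print("tilt",np.degrees(np.arccos(-z[2])),"az",np.degrees(np.arctan2(z[1],z[0])))
```

```text
[  7.98 -41.84 147.16  -1.    41.29 -88.23] [[-0.829 -0.118  0.547  0.385]
 [-0.098  0.993  0.065  0.075]
 [-0.55   0.    -0.835  0.198]
 [ 0.     0.     0.     1.   ]]
tilt 33.40113286343376 az 6.78220766321474
```

Works; one more call inward to lose another 3–4°.

Emit:
{"op": "jog_arm", "data": {
  "commands": [
    [0.02, 0.0, -0.008, 0],
    [0.02, 0.0, -0.008, 0],
    [0.02, 0.0, -0.008, 0],
    [0.01, 0.0, -0.004, 0],
    [0, 0, 0, 0]
  ]
}}

```text
clock: 12.53
ee_pos: [0.3367, 0.0742, 0.2203]
eef_rot: [[-0.847, -0.115, 0.519], [-0.1, 0.993, 0.057], [-0.522, -0.003, -0.853]]
ft_force: [0.1, 1.3, -0.5]
opening: 0.8
finger_force: 0.0
```

Run:
```python
from h import *
from rig import *
s=sense();T=pose(s);print(s['joint_positions'].round(2),T.round(3))
z=T[:3,2];print("tilt",np.degrees(np.arccos(-z[2])),"az",np.degrees(np.arctan2(z[1],z[0])))
g=np.array([.508,-.003,.066])+.019*z;print(g)
plan(T,[g[0],g[1],.17],2,0)
```

```text
[ 10.4  -50.46 147.14  -2.72  51.94 -85.18] [[-0.847 -0.115  0.519  0.337]
 [-0.1    0.993  0.057  0.074]
 [-0.522 -0.003 -0.853  0.22 ]
 [ 0.     0.     0.     1.   ]]
tilt 31.47343994218465 az 6.3044777056666526
[ 0.51785997 -0.00191067  0.04979524]
[[-0.012,-0.01,0.013,0.0],[-0.012,-0.01,0.013,0.0],[-0.012,-0.01,0.013,0.0],[-0.012,-0.009,0.013,0.0],[-0.012,-0.01,0.013,0.0]]
[[-0.012,-0.009,0.014,0.0],[-0.012,-0.01,0.013,0.0],[-0.012,-0.009,0.014,0.0],[-0.012,-0.01,0.013,0.0],[-0.012,-0.009,0.014,0.0]]
end [ 0.5184 -0.0016  0.1698] yaw -173.3 max [0.012 0.01  0.014 0.   ]
```

Run:
```python
from h import *
from rig import *
import kin
T=pose(sense())
for r,z in((.42,.15),(.44,.14),(.46,.13)):print(r,z,kin.ik(r,z,31.5)[:2])
for t in(28.5,31.5):print(t,kin.ik(.518,.05,t)[:2],kin.ik(.70,.05,t)[:2])
plan(T,[.445,.06,.14],1,0)
T[:3,3]=[.445,.06,.14];plan(T,[.375,.055,.14],1,0)
```

```text
0.42 0.15 (array([-31.57823615, 147.45731968]), np.float64(32.620916475125))
0.44 0.14 (array([-26.96432337, 146.29461111]), np.float64(29.169712260112462))
0.46 0.13 (array([-22.51075489, 144.99229256]), np.float64(26.018462323562886))
28.5 (array([ -3.47176515, 140.40728675]), np.float64(14.564478400517089)) (array([ 15.16912368, 119.30977029]), np.float64(17.021106033478873))
31.5 (array([ -4.15279342, 142.37088449]), np.float64(10.281908929878995)) (array([ 14.58495142, 121.37332398]), np.float64(12.541724596391731))
[[-0.01,-0.005,0.025,0.0],[-0.01,-0.005,0.025,0.0],[-0.009,-0.005,0.025,0.0],[-0.01,-0.006,0.024,0.0],[-0.009,-0.005,0.025,0.0]]
end [0.4447 0.0603 0.1397] yaw -173.3 max [0.01  0.006 0.025 0.   ]
[[0.012,0.001,-0.007,0.0],[0.012,0.001,-0.007,0.0],[0.012,0.0,-0.008,0.0],[0.012,0.001,-0.007,0.0],[0.012,0.0,-0.008,0.0]]
end [0.3746 0.0549 0.1402] yaw -173.3 max [0.012 0.001 0.008 0.   ]
```

Emit:
{"op": "jog_arm", "data": {
  "commands": [
    [-0.012, -0.01, 0.013, 0],
    [-0.012, -0.01, 0.013, 0],
    [-0.012, -0.01, 0.013, 0],
    [-0.012, -0.009, 0.013, 0],
    [-0.012, -0.01, 0.013, 0]
  ],
  "grip": 0.9
}}

```text
clock: 12.95
ee_pos: [0.4279, 0.0343, 0.1934]
eef_rot: [[-0.849, -0.114, 0.516], [-0.099, 0.993, 0.056], [-0.519, -0.004, -0.855]]
ft_force: [0.1, 0.2, 0.2]
opening: 0.899
finger_force: 0.0
```

Emit:
{"op": "jog_arm", "data": {
  "commands": [
    [-0.012, -0.009, 0.014, 0],
    [-0.012, -0.01, 0.013, 0],
    [-0.012, -0.009, 0.014, 0],
    [-0.012, -0.01, 0.013, 0],
    [-0.012, -0.009, 0.014, 0]
  ]
}}

```text
clock: 13.37
ee_pos: [0.5194, -0.0028, 0.166]
eef_rot: [[-0.849, -0.114, 0.515], [-0.1, 0.993, 0.056], [-0.518, -0.004, -0.855]]
ft_force: [0.1, 0.6, -0.3]
opening: 0.901
finger_force: 0.0
```

Run:
```python
from h import *
from rig import *
s=sense();T=pose(s);print(s['joint_positions'].round(2),T.round(3))
z=T[:3,2];g=np.array([.508,-.003,.066])+.019*z;print(g)
plan(T,g,2,0)
```

```text
[  -7.75  -16.44  136.62   14.38   30.14 -114.91] [[-0.849 -0.114  0.515  0.519]
 [-0.1    0.993  0.056 -0.003]
 [-0.518 -0.004 -0.855  0.166]
 [ 0.     0.     0.     1.   ]]
[ 0.51778904 -0.00194094  0.04975029]
[[0.006,0.0,0.01,0.0],[0.006,0.0,0.01,0.0],[0.006,0.0,0.01,0.0],[0.006,0.0,0.01,0.0],[0.006,0.0,0.01,0.0]]
[[0.006,0.0,0.01,0.0],[0.006,0.0,0.01,0.0],[0.007,0.0,0.01,0.0],[0.006,0.001,0.009,0.0],[0.007,0.0,0.01,0.0]]
end [ 0.5176 -0.0024  0.0492] yaw -173.3 max [0.007 0.001 0.01  0.   ]
```

Emit:
{"op": "jog_arm", "data": {
  "commands": [
    [0.006, 0, 0.01, 0],
    [0.006, 0, 0.01, 0],
    [0.006, 0, 0.01, 0],
    [0.006, 0, 0.01, 0],
    [0.006, 0, 0.01, 0]
  ]
}}

```text
clock: 13.78
ee_pos: [0.5188, -0.0024, 0.1074]
eef_rot: [[-0.849, -0.114, 0.515], [-0.1, 0.993, 0.056], [-0.518, -0.004, -0.855]]
ft_force: [-0.1, 0.7, -0.1]
opening: 0.904
finger_force: 0.0
```

Emit:
{"op": "jog_arm", "data": {
  "commands": [
    [0.006, 0, 0.01, 0],
    [0.006, 0, 0.01, 0],
    [0.006, 0, 0.01, 0],
    [0.006, 0, 0.01, 0],
    [0.006, 0, 0.01, 0]
  ]
}}

```text
clock: 14.2
ee_pos: [0.519, -0.0026, 0.0491]
eef_rot: [[-0.849, -0.114, 0.515], [-0.1, 0.993, 0.056], [-0.518, -0.004, -0.855]]
ft_force: [1.0, 0.5, 0.2]
opening: 0.903
finger_force: 0.0
```

Run:
```python
from h import *
from rig import *
s=sense();T=pose(s);print(s['joint_positions'].round(2),T.round(3),s["ft_force"],s["qd"].round(1))
z=T[:3,2];print("grip pt",T[:3,3]-.019*z)
```

```text
[  -7.72   -3.74  141.87   32.36   13.44 -134.07] [[-0.849 -0.114  0.515  0.519]
 [-0.1    0.993  0.056 -0.003]
 [-0.518 -0.004 -0.855  0.049]
 [ 0.     0.     0.     1.   ]] [1.01789623 0.45914905 0.18459076] [ -0.1  18.8   4.   45.7 -19.7 -47.3]
grip pt [ 0.50924747 -0.00362113  0.06537965]
```

Close gently, allowing the tab to align.

Emit:
{"op": "jog_arm", "data": {
  "commands": [
    [0, 0, 0, 0],
    [0, 0, 0, 0],
    [0, 0, 0, 0],
    [0, 0, 0, 0],
    [0, 0, 0, 0]
  ],
  "grip": 0,
  "squeeze": 15
}}

```text
clock: 14.62
ee_pos: [0.5192, -0.0023, 0.0506]
eef_rot: [[-0.849, -0.115, 0.516], [-0.1, 0.993, 0.056], [-0.519, -0.004, -0.855]]
ft_force: [-0.5, -0.3, 0.0]
opening: 0.547
finger_force: 0.0
```

Emit:
{"op": "jog_arm", "data": {
  "commands": [
    [0, 0, 0, 0],
    [0, 0, 0, 0],
    [0, 0, 0, 0],
    [0, 0, 0, 0],
    [0, 0, 0, 0]
  ]
}}

```text
clock: 15.03
ee_pos: [0.5182, -0.0018, 0.0497]
eef_rot: [[-0.85, -0.115, 0.514], [-0.1, 0.993, 0.057], [-0.518, -0.003, -0.856]]
ft_force: [-1.3, 0.5, 3.4]
opening: 0.239
finger_force: 15.0
```

Emit:
{"op": "jog_arm", "data": {
  "commands": [
    [0, 0, 0, 0],
    [0, 0, 0, 0],
    [0, 0, 0, 0],
    [0, 0, 0, 0],
    [0, 0, 0, 0]
  ]
}}

```text
clock: 15.45
ee_pos: [0.5183, -0.0019, 0.0496]
eef_rot: [[-0.85, -0.115, 0.514], [-0.1, 0.993, 0.057], [-0.518, -0.003, -0.856]]
ft_force: [-3.5, 2.4, 5.0]
opening: 0.233
finger_force: 15.1
```

Run:
```python
from h import *
from rig import *
s=sense();T=pose(s);print(T.round(3),s["ft_force"],s["opening"],s["opening"]*88)
t=camera("top");np.save("top20.npy",t);b=blobs(t,(105,150,60),(130,255,255));print([x[0] for x in b])
for x in b:
    if 200<x[0][0]<300 and 195<x[0][1]<230: print(onz(t,[x[0]],.132))
g=T[:3,3]-.019*T[:3,2];print("grip",g)
```

```text
[[-0.85  -0.115  0.514  0.518]
 [-0.1    0.993  0.057 -0.002]
 [-0.518 -0.003 -0.856  0.05 ]
 [ 0.     0.     0.     1.   ]] [-3.53046256  2.42311706  4.96527752] 0.23349674011095742 20.547713129764254
[array([419.8, 182.4]), array([460.4, 166. ]), array([249.6, 205. ]), array([151.6, 247.1]), array([367.5, 251.9])]
[[0.5885924  0.02883698 0.132     ]]
grip [ 0.50847766 -0.00296171  0.06586421]
```

Emit:
{"op": "jog_arm", "data": {
  "commands": [
    [0, 0, 0, 0],
    [0, 0, 0, 0],
    [0, 0, 0, 0],
    [0, 0, 0, 0],
    [0, 0, 0, 0]
  ],
  "squeeze": 40
}}

```text
clock: 15.92
ee_pos: [0.5182, -0.0017, 0.0497]
eef_rot: [[-0.85, -0.116, 0.514], [-0.1, 0.993, 0.058], [-0.517, -0.003, -0.856]]
ft_force: [-4.8, 3.8, 6.2]
opening: 0.219
finger_force: 40.1
```

Run:
```python
from h import *
from rig import *
s=sense();T=pose(s);print(T[:3,3],s["ft_force"],s["opening"]*88,s["moment"])
t=camera("top");b=blobs(t,(105,150,60),(130,255,255))
for x in b:
    if 200<x[0][0]<300 and 195<x[0][1]<230: print(onz(t,[x[0]],.132))
```

```text
[ 0.51823024 -0.0016648   0.04968   ] [-4.77870735  3.81701748  6.22433628] 19.315313241884642 [ 1.23924407 -0.13407677  0.70343952]
[[0.58774971 0.02641501 0.132     ]]
```

Emit:
{"op": "jog_arm", "data": {
  "commands": [
    [0, 0, 0, 0.05],
    [0, 0, 0, 0.05],
    [0, 0, 0, 0.05],
    [0, 0, 0, 0.05],
    [0, 0, 0, 0.0]
  ]
}}

```text
clock: 16.38
ee_pos: [0.5211, -0.0034, 0.0517]
eef_rot: [[-0.852, 0.058, 0.52], [0.101, 0.993, 0.054], [-0.513, 0.098, -0.853]]
ft_force: [1.5, -0.7, 6.0]
opening: 0.177
finger_force: 39.4
```

Emit:
{"op": "jog_arm", "data": {
  "commands": [
    [0, -0.003, 0, 0],
    [0, -0.003, 0, 0],
    [0, -0.003, 0, 0],
    [0, -0.002, 0, 0],
    [0, 0, 0, 0]
  ]
}}

```text
clock: 16.8
ee_pos: [0.5213, -0.0134, 0.0518]
eef_rot: [[-0.852, 0.055, 0.52], [0.099, 0.994, 0.056], [-0.514, 0.099, -0.852]]
ft_force: [-0.0, 6.8, 11.7]
opening: 0.182
finger_force: 39.6
```

Run:
```python
from h import *
from rig import *
s=sense();T=pose(s);print(s["joint_positions"].round(1),T.round(3),s["ft_force"],s["opening"]*88,s["moment"])
t=camera("top");b=blobs(t,(105,150,60),(130,255,255))
for x in b:
    if 200<x[0][0]<300 and 195<x[0][1]<230:
        c=onz(t,[x[0]],.132)[0];g=T[:3,3]-.019*T[:3,2];print(c,g,np.degrees(np.arctan2(c[1]-g[1],c[0]-g[0])))
```

```text
[  -9.5   -3.8  141.7   35.5   14.1 -127.2] [[-0.852  0.055  0.52   0.521]
 [ 0.099  0.994  0.056 -0.013]
 [-0.514  0.099 -0.852  0.052]
 [ 0.     0.     0.     1.   ]] [-0.04038077  6.75530246 11.73234418] 16.056911182452907 [ 0.95249158 -0.89184324  0.76270289]
[ 0.60107946 -0.04076416  0.132     ] [ 0.51146274 -0.0144837   0.06802876] -16.343987133032236
```

Emit:
{"op": "jog_arm", "data": {
  "commands": [
    [0, 0, 0, -0.04],
    [0, 0, 0, -0.04],
    [0, 0, 0, -0.04],
    [0, 0, 0, -0.04],
    [0, 0, 0, -0.04]
  ]
}}

```text
clock: 17.27
ee_pos: [0.519, -0.0139, 0.0494]
eef_rot: [[-0.848, -0.115, 0.517], [-0.102, 0.993, 0.055], [-0.52, -0.006, -0.854]]
ft_force: [0.6, -0.1, 4.2]
opening: 0.177
finger_force: 39.9
```

Run:
```python
from h import *
from rig import *
s=sense();T=pose(s);print(s["joint_positions"].round(1),T.round(3),s["ft_force"],s["opening"]*88,s["moment"])
t=camera("top");b=blobs(t,(105,150,60),(130,255,255))
for x in b:
    if 200<x[0][0]<300 and 195<x[0][1]<230:
        c=onz(t,[x[0]],.132)[0];g=T[:3,3]-.019*T[:3,2];print(c,g,np.degrees(np.arctan2(c[1]-g[1],c[0]-g[0])))
a=cv2.resize(t["color"][150:250,210:310],None,fx=4,fy=4,interpolation=cv2.INTER_CUBIC)
w=camera("wrist")["color"][:384:,100:440]
u=np.zeros((400,760,3),np.uint8);u[:400,:400]=a;u[:384,410:750]=w;cv2.imwrite("pics/m5.png",u[...,::-1])
```

```text
[  -9.6   -3.7  141.8   35.4   14.  -138.7] [[-0.848 -0.115  0.517  0.519]
 [-0.102  0.993  0.055 -0.014]
 [-0.52  -0.006 -0.854  0.049]
 [ 0.     0.     0.     1.   ]] [ 0.56874824 -0.06349045  4.19341741] 15.552825159807197 [ 0.20007591 -0.33455556 -0.24076252]
[ 0.60063565 -0.02217264  0.132     ] [ 0.50921761 -0.01496404  0.06567067] -4.508620878262697
```

View pics/m5.png

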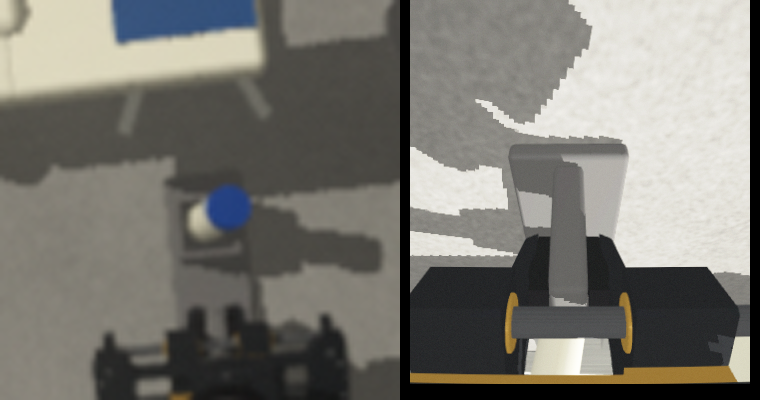

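Emit:
{"op": "jog_arm", "data": {
  "commands": [
    [-0.0068, 0, 0.0042, 0],
    [-0.0068, 0, 0.0042, 0],
    [-0.0068, 0, 0.0042, 0],
    [-0.0068, 0, 0.0042, 0],
    [-0.0068, 0, 0.0042, 0]
  ]
}}

```text
clock: 17.78
ee_pos: [0.5582, -0.0088, 0.0492]
eef_rot: [[-0.849, -0.114, 0.516], [-0.099, 0.993, 0.056], [-0.519, -0.004, -0.855]]
ft_force: [-11.8, -2.6, 18.6]
opening: 0.182
finger_force: 39.9
```

```bash
cat > chk.py <<'E'
from h import *
from rig import *
s=sense();T=pose(s);print(s["clock"],s["joint_positions"].round(1),T.round(3).tolist(),s["ft_force"].round(1),round(s["opening"]*88,1))
g=T[:3,3]-.019*T[:3,2];y=np.radians(7.2);R=np.array([[np.cos(y),np.sin(y)],[-np.sin(y),np.cos(y)]])
print("tab in an",(R@(g[:2]-[.746,.016])).round(4),"z",g[2])
Y=np.arctan2(-T[0,1],T[1,1]);cup=g[:2]+.085*np.array([np.cos(Y),np.sin(Y)])
t=camera("top")
for x in blobs(t,(105,150,60),(130,255,255),10):
    if 200<x[0][0]<300 and 160<x[0][1]<230:
        c=onz(t,[x[0]],.13)[0];print("cap",c,x[1],"rel cup",c[:2]-cup,"yaw",np.degrees(Y))
E
python3 chk.py
```

```text
17.7833 [  -7.9    0.8  137.5   33.3   13.3 -135.1] [[-0.849, -0.114, 0.516, 0.558], [-0.099, 0.993, 0.056, -0.009], [-0.519, -0.004, -0.855, 0.049], [0.0, 0.0, 0.0, 1.0]] [-11.8  -2.6  18.6] 16.0
tab in an [-0.1993 -0.0009] z 0.06546214048087713
cap [0.62403584 0.00119965 0.13      ] [255 189  10  10  80] rel cup [-0.00881621  0.00134114] yaw 6.545061104874115
```

Emit:
{"op": "jog_arm", "data": {
  "commands": [
    [-0.0008, 0, -0.0013, 0],
    [-0.0068, 0, 0.0042, 0],
    [-0.0068, 0, 0.0041, 0],
    [-0.0068, 0, 0.0041, 0],
    [-0.0068, 0, 0.0041, 0]
  ]
}}

```text
clock: 18.25
ee_pos: [0.5882, -0.0047, 0.0491]
eef_rot: [[-0.851, -0.115, 0.513], [-0.099, 0.993, 0.057], [-0.516, -0.003, -0.856]]
ft_force: [-8.0, -1.3, 9.1]
opening: 0.175
finger_force: 40.0
```

```bash
python3 chk.py
```

```text
18.25 [  -6.8    4.   134.    30.6   13.3 -131.5] [[-0.851, -0.115, 0.513, 0.588], [-0.099, 0.993, 0.057, -0.005], [-0.516, -0.003, -0.856, 0.049], [0.0, 0.0, 0.0, 1.0]] [-8.  -1.3  9.1] 15.4
tab in an [-0.169  -0.0006] z 0.06539913794352711
cap [0.65081217 0.00787425 0.13      ] [253 182   9   6  34] rel cup [-0.0120381   0.00392086] yaw 6.577161473246555
```

Emit:
{"op": "jog_arm", "data": {
  "commands": [
    [-0.0072, 0, 0.0036, 0],
    [-0.0068, 0, 0.0041, 0],
    [-0.0068, 0, 0.0041, 0],
    [-0.0068, 0, 0.0041, 0],
    [-0.0068, 0, 0.0041, 0]
  ]
}}

```text
clock: 18.72
ee_pos: [0.6282, 0.0, 0.0491]
eef_rot: [[-0.851, -0.115, 0.513], [-0.1, 0.993, 0.057], [-0.516, -0.003, -0.857]]
ft_force: [-1.7, -1.6, -0.7]
opening: 0.174
finger_force: 40.0
```

Emit:
{"op": "jog_arm", "data": {
  "commands": [
    [-0.0068, 0, 0.0041, 0],
    [-0.0068, 0, 0.0041, 0],
    [-0.0068, 0, 0.0041, 0],
    [-0.0068, 0, 0.0041, 0],
    [-0.0068, 0, 0.0041, 0]
  ]
}}

```text
clock: 19.13
ee_pos: [0.668, 0.0048, 0.0495]
eef_rot: [[-0.851, -0.116, 0.513], [-0.101, 0.993, 0.057], [-0.516, -0.003, -0.857]]
ft_force: [-2.6, 1.3, -1.9]
opening: 0.178
finger_force: 40.0
```

```bash
python3 chk.py
```

```text
19.1333 [  -4.6   11.8  124.8   23.9   14.  -123. ] [[-0.851, -0.116, 0.513, 0.668], [-0.101, 0.993, 0.057, 0.005], [-0.516, -0.003, -0.857, 0.049], [0.0, 0.0, 0.0, 1.0]] [-2.6  1.3 -1.9] 15.6
tab in an [-0.0886 -0.0012] z 0.06577157997323743
```

Emit:
{"op": "jog_arm", "data": {
  "commands": [
    [-0.0042, 0, 0.0026, 0],
    [-0.0042, 0, 0.0026, 0],
    [-0.0042, 0, 0.0026, 0],
    [-0.0034, 0, 0.0021, 0],
    [-0.0034, 0, 0.0021, 0]
  ]
}}

```text
clock: 19.6
ee_pos: [0.6903, 0.0074, 0.0496]
eef_rot: [[-0.85, -0.116, 0.513], [-0.101, 0.993, 0.057], [-0.516, -0.003, -0.856]]
ft_force: [-3.5, 2.8, -2.1]
opening: 0.178
finger_force: 40.1
```

Emit:
{"op": "jog_arm", "data": {
  "commands": [
    [-0.0017, 0, 0.001, 0],
    [-0.0017, 0, 0.001, 0],
    [-0.0017, 0, 0.001, 0],
    [-0.0017, 0, 0.001, 0],
    [-0.0017, 0, 0.001, 0]
  ]
}}

```text
clock: 20.02
ee_pos: [0.6998, 0.0085, 0.0496]
eef_rot: [[-0.85, -0.116, 0.513], [-0.101, 0.993, 0.057], [-0.516, -0.003, -0.856]]
ft_force: [-4.0, 4.1, -1.6]
opening: 0.18
finger_force: 40.2
```

```bash
python3 chk.py
```

```text
20.0167 [  -3.9   14.7  121.    21.4   14.6 -119.9] [[-0.85, -0.116, 0.513, 0.7], [-0.101, 0.993, 0.057, 0.009], [-0.516, -0.003, -0.856, 0.05], [0.0, 0.0, 0.0, 1.0]] [-4.   4.1 -1.6] 15.8
tab in an [-0.0566 -0.0015] z 0.06588769642134651
```

Keep creeping until the stop is felt.

Emit:
{"op": "jog_arm", "data": {
  "commands": [
    [-0.0013, 0, 0.0008, 0],
    [-0.0013, 0, 0.0008, 0],
    [-0.0013, 0, 0.0008, 0],
    [0, 0, 0, 0],
    [0, 0, 0, 0]
  ]
}}

```text
clock: 20.48
ee_pos: [0.7046, 0.009, 0.0498]
eef_rot: [[-0.85, -0.116, 0.514], [-0.101, 0.993, 0.057], [-0.517, -0.003, -0.856]]
ft_force: [-1.8, 3.5, -1.8]
opening: 0.18
finger_force: 40.2
```

Emit:
{"op": "jog_arm", "data": {
  "commands": [
    [-0.0013, 0, 0.0008, 0],
    [-0.0013, 0, 0.0008, 0],
    [-0.0013, 0, 0.0008, 0],
    [0, 0, 0, 0],
    [0, 0, 0, 0]
  ]
}}

```text
clock: 20.9
ee_pos: [0.7072, 0.0092, 0.0491]
eef_rot: [[-0.852, -0.116, 0.511], [-0.101, 0.993, 0.057], [-0.514, -0.003, -0.858]]
ft_force: [-14.7, 0.7, 5.4]
opening: 0.177
finger_force: 40.2
```

Emit:
{"op": "jog_arm", "data": {
  "commands": [
    [-0.0006, 0, 0.0004, 0],
    [0, 0, 0, 0],
    [0, 0, 0, 0],
    [0, 0, 0, 0],
    [0, 0, 0, 0]
  ],
  "squeeze": 10
}}

```text
clock: 21.32
ee_pos: [0.7084, 0.0084, 0.0492]
eef_rot: [[-0.851, -0.114, 0.512], [-0.1, 0.993, 0.056], [-0.515, -0.003, -0.857]]
ft_force: [-12.0, -2.4, 3.5]
opening: 0.182
finger_force: 10.1
```

Emit:
{"op": "jog_arm", "data": {
  "commands": [
    [0, 0, 0, 0],
    [0, 0, 0, 0],
    [0, 0, 0, 0],
    [0, 0, 0, 0],
    [0, 0, 0, 0]
  ],
  "grip": 0.6
}}

```text
clock: 21.73
ee_pos: [0.7113, 0.009, 0.051]
eef_rot: [[-0.849, -0.115, 0.516], [-0.1, 0.993, 0.056], [-0.519, -0.004, -0.855]]
ft_force: [-0.2, 0.3, 0.0]
opening: 0.539
finger_force: 0.0
```

Emit:
{"op": "jog_arm", "data": {
  "commands": [
    [0, 0, -0.01, 0],
    [0, 0, -0.015, 0],
    [0, 0, -0.02, 0],
    [0, 0, -0.02, 0],
    [0, 0, -0.02, 0]
  ]
}}

```text
clock: 22.15
ee_pos: [0.6658, 0.0044, 0.1238]
eef_rot: [[-0.85, -0.115, 0.515], [-0.1, 0.993, 0.056], [-0.518, -0.004, -0.856]]
ft_force: [0.6, -0.7, 0.9]
opening: 0.6
finger_force: 0.0
```

Emit:
{"op": "jog_arm", "data": {
  "commands": [
    [0, 0, -0.02, 0],
    [0, 0, -0.02, 0],
    [0, 0, -0.02, 0],
    [0, 0, -0.02, 0],
    [0, 0, -0.01, 0]
  ]
}}

```text
clock: 22.57
ee_pos: [0.6202, -0.0009, 0.2031]
eef_rot: [[-0.848, -0.115, 0.518], [-0.1, 0.993, 0.056], [-0.521, -0.005, -0.854]]
ft_force: [0.3, -0.1, 0.4]
opening: 0.6
finger_force: 0.0
```

Run:
```python
from h import *
from rig import *
s=sense();T=pose(s);print(s["ee_pos"],s["ft_force"])
c=camera("wrist");np.save("w60.npy",{**c,"T":T});cv2.imwrite("pics/w6.png",c["color"][...,::-1])
d=camera("side");np.save("side60.npy",d)
y=np.radians(7.2);R=np.array([[np.cos(y),np.sin(y)],[-np.sin(y),np.cos(y)]])
for b in blobs(c,(105,120,30),(130,255,255),150):print("w",b)
for b in blobs(d,(105,120,30),(130,255,255),20):print("s",b)
# expected projections of home tube axis foot/cap, tab top rear corners in wrist view
def proj(P):
    M=np.linalg.inv(T@c["tool_from_camera"]);r,_=cv2.Rodrigues(M[:3,:3]);K=np.array([[c["fx"],0,c["cx"]],[0,c["fy"],c["cy"]],[0,0,1]])
    return cv2.projectPoints(np.float64(P),r,M[:3,3],K,np.array([c["k1"],0,0,0.]))[0][:,0].round(0)
o=np.array([.746,.016]);A=lambda x,y_,z:[*(o+R.T@[x,y_]),z]
print(proj([A(-.075,-.032,.012),A(-.075,.032,.012),A(-.07,0,.082),A(.03,0,.132),A(.03,0,.017),A(-.065,-.055,.18),A(-.065,.055,.18)]))
```

```text
[ 0.62018969 -0.00085644  0.2031096 ] [ 0.29512584 -0.1392965   0.36266948]
w (array([262.4, 261.2]), array([247, 248,  32,  27, 721], dtype=int32))
w (array([262.8, 357.9]), array([ 192,  348,  141,   21, 2432], dtype=int32))
s (array([322. ,  94.4]), array([317,  90,  11,  10,  51], dtype=int32))
s (array([317.6, 133.8]), array([288, 123,  57,  23, 711], dtype=int32))
s (array([202.8, 143. ]), array([185, 133,  36,  21, 375], dtype=int32))
s (array([353.5, 169.7]), array([346, 164,  16,  12, 152], dtype=int32))
s (array([104.6, 237.8]), array([  69,  198,   69,   82, 3228], dtype=int32))
s (array([223.9, 320.9]), array([212, 309,  25,  25, 505], dtype=int32))
s (array([ 41.7, 364.9]), array([  0, 343,  67,  41, 666], dtype=int32))
[[231. 113.]
 [293. 113.]
 [262. 164.]
 [262. 267.]
 [262. 184.]
 [185. 266.]
 [339. 266.]]
```

Run:
```python
from h import *
c=load("w6");g=cv2.cvtColor(c["color"],cv2.COLOR_RGB2GRAY).astype(int)
print("cols",g[100:126,238:244].mean(1).round(),g[100:126,282:288].mean(1).round())
print("row",[(220+i,int(v)) for i,v in enumerate(g[120:126,220:306].mean(0))][::3])
h=cv2.cvtColor(c["color"],cv2.COLOR_RGB2HSV)
for r in range(190,282,6):
    b=np.where((h[r,235:295,0]>100)&(h[r,235:295,0]<130)&(h[r,235:295,1]>120))[0]+235
    print(r,g[r,230:298:4].tolist(),(b.min(),b.max()) if len(b) else "")
```

```text
cols [139. 140. 139. 139. 140. 139. 140. 140. 143. 138. 133. 114. 104. 105.
 106. 111. 118. 120. 111. 104. 104. 104. 105. 104. 105. 106.] [144. 142. 139. 142. 144. 142. 140. 136. 136. 134. 124. 110. 106. 106.
 108. 114. 118. 111. 105. 104. 105. 104. 105. 104. 106. 104.]
row [(220, 141), (223, 141), (226, 134), (229, 100), (232, 103), (235, 105), (238, 104), (241, 104), (244, 104), (247, 105), (250, 103), (253, 105), (256, 104), (259, 104), (262, 106), (265, 102), (268, 104), (271, 104), (274, 104), (277, 104), (280, 105), (283, 105), (286, 101), (289, 141), (292, 136), (295, 139), (298, 138), (301, 139), (304, 172)]
190 [185, 182, 105, 108, 107, 106, 109, 108, 108, 107, 109, 107, 107, 106, 143, 168, 189] 
196 [186, 186, 106, 106, 109, 107, 107, 106, 109, 108, 108, 109, 107, 104, 140, 170, 187] 
202 [188, 187, 108, 105, 105, 104, 109, 109, 108, 108, 107, 109, 103, 108, 190, 171, 188] 
208 [188, 188, 150, 103, 108, 188, 219, 224, 225, 224, 219, 191, 106, 192, 194, 176, 189] 
214 [191, 193, 180, 104, 109, 197, 219, 224, 225, 224, 219, 198, 105, 191, 192, 192, 194] 
220 [193, 192, 191, 1
[... 372 characters left out ...]
 212, 220, 223, 224, 224, 221, 212, 194, 194, 192, 194, 191] 
250 [192, 192, 193, 194, 195, 169, 65, 71, 69, 69, 67, 137, 193, 192, 192, 190, 191] (np.int64(252), np.int64(273))
256 [253, 253, 253, 253, 252, 64, 72, 68, 73, 69, 69, 67, 199, 226, 210, 199, 192] (np.int64(248), np.int64(277))
262 [183, 179, 177, 179, 171, 67, 67, 71, 72, 74, 69, 69, 148, 192, 204, 215, 228] (np.int64(248), np.int64(277))
268 [181, 177, 179, 175, 170, 68, 67, 66, 68, 68, 72, 67, 122, 176, 177, 176, 178] (np.int64(247), np.int64(278))
274 [184, 186, 186, 189, 187, 185, 158, 159, 157, 168, 170, 187, 192, 190, 186, 189, 193] 
280 [220, 219, 220, 221, 220, 221, 223, 222, 220, 220, 221, 220, 222, 222, 221, 221, 222]
```

```bash
python3 -c "
from rig import *
print(hand_in())"
```

```text
the job is handed in; nothing more can be done
None
```

I handed the job in at about 23 s. The carrier's nose stopped firmly where the lane-end stop should be, the last wrist image showed the tube upright in the cup, and the gripper was clear. `hand_in()` gave no verdict, so I can't confirm a pass.

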